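Unlock a bench vibration tester and key-start it

ROBOT

A 6-joint arm with a two-finger parallel gripper is mounted at the origin on a cart in front of the work surface, level with it; the furniture and walls round the work are solid. World frame = base frame: x ahead of the robot, y to its left, z up, the work surface at z = 0. Lengths are in mm, angles in rad, forces in N, time in s.
With the tool pointing down it reaches from about 350 to 975 mm from the base axis. Payload 7.1 kg.
Tool frame: the origin (TCP) lies at the very end of the fingers, on their centre line; the grasp point (between the pads) lies tcp_to_grasp behind it (tcp_to_grasp is the distance from the TCP to the grasp point, in mm); z points along the fingers, x is the direction in which the jaws open and shut, and the axes are right-handed (so a half turn about z gives the same grasp; the last joint's range is limited). The gripper opens to 88 mm and grips with 3 to 60 N. Pads are 20 mm wide; open, the fingers measure 115 mm over their backs; the gripper's body (75 mm by 178 mm) begins 61 mm behind the grasp point.
Start: joints at [-1.142, 0.423, 1.63, -0, 1.089, -0.019], TCP at [270.629, -563.351, 222.675] pointing down, gripper open.
Joint ranges: [-3, 3], [-0.9, 2.11], [0.09, 2.58], [-1.31, 4.45], [0.11, 2.69], [-2.54, 2.54]. Speed limits (rad/s): [2.39, 2.39, 3.01, 3.14, 3.14, 3.14].

INTERFACE

Orientations are given as a rotation vector (axis times angle).
In Python, from workcell import get_obs, get_image, close_job, recognise, mark_of, tcp_to_grasp gives the robot as it stands. The module is installed in compiled form; this text tells all that it offers.
- The arm moves only by the tool move_arm, never from a script. Its argument "motion" is a list of rows, each a list of 7 numbers: the shift along the world's x, y, z in mm, then the turn, a rotation vector about the world's x, y, z in rad, then the finger opening in mm, from 0 to 87.8. A call has 1 to 5 rows; each row is the pose to reach, as a shift and turn from the pose commanded when the call began; what a row does not reach only later rows make up. A row lasts 1/12 s, in which the tool goes at most 41.7 mm and 7.16 degrees, less where a joint would pass 70% of its speed; a pose out of reach is approached as far as the arm can. A call with a gripper value outside its range is refused whole. The fingers move at their own pace and stop on an object; the grip force is fixed at half the most. Time passes only in rows, so rows that repeat a pose let the fingers close. It gives the time, the measured TCP pose, the force and the opening at its end, in the units of the state.
- get_obs(): the state, without advancing time (a new reading comes with each control period).
- get_image(name): name is "scene" or "top" or "wrist"; returns a dict with "color" (400x640x3 uint8, red, green, blue), "mtx" (3x3 intrinsics, pixels), "camera_from_world" (4x4, takes a point from world to camera coordinates). Camera axes: x right, y up, looking along -z (the intrinsics and any distortion apply to the point x, -y, -z); pixel columns grow to the right and rows downward; lengths in mm; the calibration is good to about 2 mm. The wrist camera is an equidistant fisheye: a pixel r from the principal point sees the ray r / f radians off the axis. A picture is of the moment at which its call begins. There is no depth.
- close_job(): hands the job in, once; it reports no verdict.
Trained networks look in a picture, given as the dict that the camera call returned (one of the last four; its "shot" number tells which), for a name from the list of things; names that differ only in an ending like _2 or _b are one class to them, and where a whole thing is asked for, a point or a joint stands for the part that bears it (a point fixed in the world has none). Each returns a list of dicts, best first, with "p" (0 to 1); they miss things now and then, are a little off and sometimes report something else, mostly with a low value. They report only what shows in the picture. A call takes as long as a camera call. They do not tell look-alikes from the thing itself.
- recognise(picture, label): "bbox" ([centre column, centre row, width, height] in pixels, round what is visible of it).
- mark_of(picture, label): "location" ([row, column] in pixels: a listed point, or the origin of a listed thing).
The state is a dict: "t": time; "qpos": joint angles; "qvel": joint speeds; "joint_torque": joint torques, N m; "ee_pos": TCP position; "orientation": TCP orientation; "ft_force": force on the tool from outside, world axes, zero at the start; "moment": the same for the moment, N m; "width": finger opening in mm.
Only numpy, scipy, OpenCV 4.12 (cv2) and the standard library are available. Lean on these libraries where they do the work, as an engineer would, in place of code of your own. Each camera call takes 0.05 s, during which the arm holds its last target. There are 200 camera calls.

TASK

The vibration tester is still locked for transport: flip up the toggle clamp with the red handle, lift the red lock block out of its seat and set it down right way up, as it stood, in the grey tray without dropping it. Only then start the machine: turn the key clockwise through run to the start stop, hold it there for about half a second, and let it spring back so that it stays at run. Leave the other things on the bench where they are.

Things in the scene. Friction and masses are not known exactly. Their poses are not given: they have to be found in the camera images.
- tester: Grey bench vibration tester, fixed, 260 (x) x 330 (y) mm, deck 75 high; origin on the table under its centre, x from its front to its back, y to its left. On the deck, in its frame: left, a shaking table with a circuit board (y > 44 mm, up to 104 high); on the line y = 0 the lock seat and behind it the clamp; right, the key switch and behind it at (35, -108) a stop button 105 high, not used.
- lock_seat (a point): centre of the lock seat's floor, 85 mm over the table, tester's axes. A shallow pocket: rims 10 mm high all round the block with 2 mm play, so the block comes out only straight up. Rims end 27 mm from the centre line to either side (y); from there to 44 mm left and 55 mm right nothing stands higher than the seat's floor.
- lock_block: red block, 80 (x) x 36 (y) x 42 mm high, 0.17 to 0.34 kg, loose; origin at the centre of its underside. It stands in the lock seat, its length along the tester's x, with the clamp's rubber foot on its top 25 mm behind its centre. Grip it across the 36 mm width by its upper 25 mm.
- clamp_arm (a joint): opening of the clamp's arm (rad): 0 = shut, level over the block, 148 mm over the table; 1.60 = fully open, upright. Shut, it is locked past dead centre and cannot be lifted by the arm, only by the handle. After about 20 degrees of the handle a spring swings both fully open unless something is in the way; it stays open.
- clamp_pivot (a point): axis of the clamp's arm, along the tester's y, 103 mm over the table. Shut, the arm reaches 78 mm forward (tester's -x) from here; opening, it swings up and back about this axis to stand upright, so fingers that push the handle from the front should then leave upward.
- handle_grip (a point): middle of the clamp's red handle, a round grip 18 to 20 mm thick and 64 long; z axis along the handle to its top. Shut, it stands upright with its pivot 75 mm below this point and its top 32 mm above. Push it backward (tester's +x), 2 to 4 N: it passes centre after 5 to 10 degrees and ends lying level to the back.
- key_bow (a point): top centre of the key's black head, on the key's upright turning axis, 117 mm over the table. The head is a slab 38 long, 9 thick, 24 high, its underside 11 mm over the bezel. Site's x axis along its length: at off it lies along the tester's x, white line on the end away from the operator. Free all round for 45 mm from the axis.
- key_switch (a joint): first part of the key's turn (rad): 0 = off (black dot on the plate), 0.75 = run (green dot), clockwise seen from above; the white line on the head points at the dot; stays where it is left, friction 0.025 Nm.
- key_start (a joint): second part of the key's turn (rad), on from run, clockwise: 0 = not in start, 0.55 = at the start stop (orange dot). Springs back to 0 in about 0.2 s when let go; 0.05 Nm to leave run, 0.105 Nm at the stop. The head's angle from off is key_switch + key_start, 1.30 at the stop.
- tray: grey open tray, 130 (x) x 200 (y) x 26 mm high, walls and floor 3 mm thick; origin at the centre of its underside. A small hex driver lies across it near its -y end (75 mm from the middle, 95 long, 12 thick); the rest is empty.
- flux_tin: flat round tin, 46 mm wide, 16 high; bystander, origin at the centre of its underside
- wick_reel: turquoise reel of braid, 48 x 64 x 11; bystander, origin at its underside
Not all that is in view belongs to the job. Of the things like the lock_block, leave any that is blue; of the rest the larger one is meant.

How it is judged:
By the outcome, as a careful person would: the job done as asked, in the order asked, and still so for the second after the job is handed in, with the robot touching nothing.
It also fails if it takes over 61 s, if anything falls off the work surface, if the arm or the gripper's body presses on something with over 40 N, if the wrist force passes 120 N, or if a joint passes its speed limit or range.

## Working session

There is one attempt and no reset: what is moved stays moved. The work goes in short steps, Python scripts to look and compute and a tool call to move; the robot and the scene stay as the last step left them, time stands still between calls to the robot, and variables do not carry over. Pictures are saved under pics/ and viewed, about 8 in all and at most 12, crops included, and the job is handed in when it is done.

Besides the shell and the picture viewer there is one more tool, called after "Emit:" as a command line: name --pt "numbers of a row" for each row, then --argument value for the rest. move_arm: Moves the arm, as the interface text tells. Its arguments: {"type":"object","properties":{"motion":{"type":"array"}},"required":["motion"]}

```bash
mkdir -p pics
cat > h.py <<'E'
import numpy as np, cv2
from workcell import *
def ray(im,row,col):
    K=im["mtx"];T=im["camera_from_world"]
    d=np.array([(col-K[0,2])/K[0,0],-(row-K[1,2])/K[1,1],-1.0])
    R=T[:3,:3];c=-R.T@T[:3,3];return c,R.T@d
def at_z(im,row,col,z):
    c,d=ray(im,row,col);return c+d*(z-c[2])/d[2]
def proj(im,p):
    K=im["mtx"];q=im["camera_from_world"]@np.append(p,1)
    return K[0,2]+K[0,0]*q[0]/-q[2],K[1,2]-K[1,1]*q[1]/-q[2]
def save(im,n): cv2.imwrite(f"pics/{n}.png",im["color"][:,:,::-1])
E
python3 - <<'E'
from h import *
print(tcp_to_grasp); o=get_obs(); print(o)
Z=dict(tester=0,lock_seat=85,lock_block=85,clamp_pivot=103,key_bow=117,tray=0,flux_tin=0,wick_reel=0,handle_grip=None)
for n in ("scene","top"):
    im=get_image(n);save(im,n+"1")
    c,_=ray(im,0,0);print(n,c.round())
    for k,z in Z.items():
        for m in mark_of(im,k)[:3]:
            if m["p"]>.2: print(k,round(m["p"],2),np.round(m["location"]),None if z is None else at_z(im,*m["location"],z).round())
E
```

```text
18.700000000000003
{'t': 0.0, 'qpos': array([-1.14199490e+00,  4.23862987e-01,  1.63069613e+00,  8.77456971e-06,
        1.08855658e+00, -1.90420071e-02]), 'qvel': array([-1.04924492e-03, -2.21525088e-03, -2.20726889e-06,  1.85837865e-04,
       -1.14369025e-03, -2.95152622e-05]), 'joint_torque': array([-2.12637315e-03, -5.44638741e+01, -2.73664802e+01,  6.41887542e-02,
        2.27642379e-02, -1.52528742e-04]), 'ee_pos': array([ 270.4113647 , -562.86163771,  221.88544644]), 'orientation': array([-2.65854716e+00,  1.67225561e+00,  1.99324043e-03]), 'ft_force': array([-0.49546788, -0.63407853, -0.42882207]), 'moment': array([ 0.0222849 , -0.0392482 , -0.05514118]), 'width': 87.79702250836313}
scene [  183. -1060.   675.]
tester 0.82 [193. 277.] [524. 163.   0.]
lock_seat 0.87 [172. 266.] [494. 187.  85.]
lock_block 0.83 [181. 334.] [699.  29.  85.]
lock_block 0.65 [172. 270.] [503. 174.  85.]
lock_block 0.45 [231. 266.] [ 388. -196.   85.]
clamp_pivot 0.67 [170. 296.] [589. 128. 103.]
tray 0.72 [267. 297.] [ 452. -275.    0.]
tray 0.4 [338. 309.] [ 397. -517.    0.]
flux_tin 0.82 [339. 313.] [ 404. -521.    0.]
wick_reel 0.62 [318. 362.] [ 534. -506.    0.]
handle_grip 0.5 [171. 268.] None
handle_grip 0.48 [142. 289.] None
top [ 462. -161. 1245.]
tester 0.81 [226. 222.] [530. 170.   0.]
lock_seat 0.63 [234. 215.] [500. 166.  85.]
lock_block 0.95 [233. 214.] [502. 169.  85.]
lock_block 0.73 [146. 217.] [767. 167.  85.]
lock_block 0.6 [257. 299.] [430. -81.  85.]
clamp_pivot 0.8 [202. 215.] [593. 165. 103.]
clamp_pivot 0.26 [250. 365.] [ 451. -273.  103.]
key_bow 0.47 [252. 250.] [447.  58. 117.]
tray 0.59 [249. 368.] [ 453. -294.    0.]
flux_tin 0.65 [266. 441.] [ 398. -520.    0.]
flux_tin 0.44 [200. 216.] [611. 189.   0.]
wick_reel 0.77 [218. 429.] [ 548. -489.    0.]
handle_grip 0.66 [199. 203.] None
```

View pics/scene1.png

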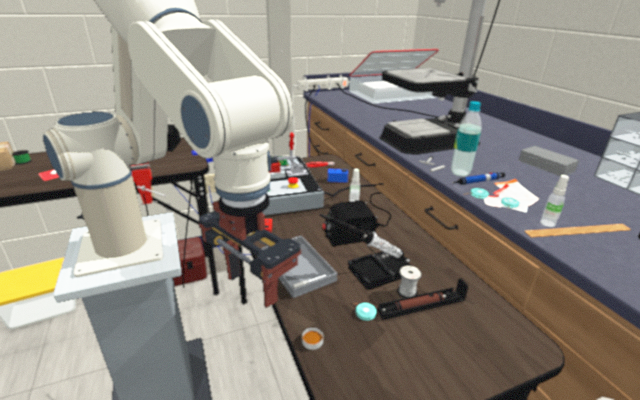

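View pics/top1.png

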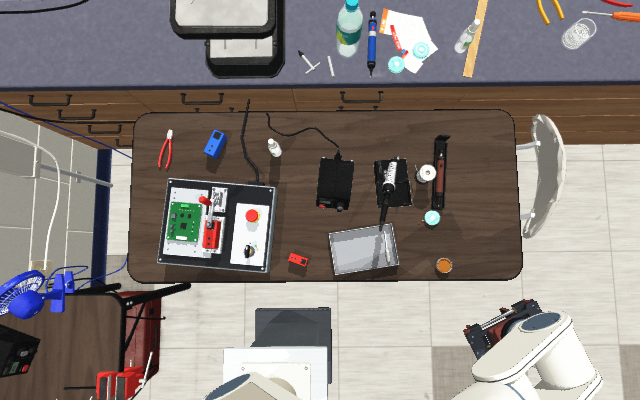

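The scene picture shows the tester at about (290,185), the grey tray at (300,265) and the tin at (313,338). In the top picture the tester is at (218,225), slightly rotated, with the red block at (211,233). The key is at (250,250), the tray at (364,249), the small red decoy at (299,259) and the blue one at (215,143).

Run:
```python
from h import *
im=get_image("top")
c=im["color"][165:285,145:305,::-1]
cv2.imwrite("pics/topc.png",cv2.resize(c,None,fx=5,fy=5,interpolation=cv2.INTER_CUBIC))
c=im["color"][215:285,320:410,::-1]
for p in [(350,0,0),]: pass
for k in("clamp_arm","key_switch","lock_block","handle_grip"):
    print(k,[(np.round(m["bbox"]),round(m["p"],2)) for m in recognise(im,k)[:3]])
# tray orientation: segment from colour
```

```text
clamp_arm [(array([207., 210.,  20.,  29.]), 0.71)]
key_switch [(array([248., 250.,   5.,  12.]), 0.52)]
lock_block [(array([217., 146.,  22.,  32.]), 0.8), (array([212., 236.,  16.,  32.]), 0.7), (array([249., 249.,   1.,   6.]), 0.59)]
handle_grip [(array([208., 201.,  21.,  14.]), 0.61)]
```

View pics/topc.png

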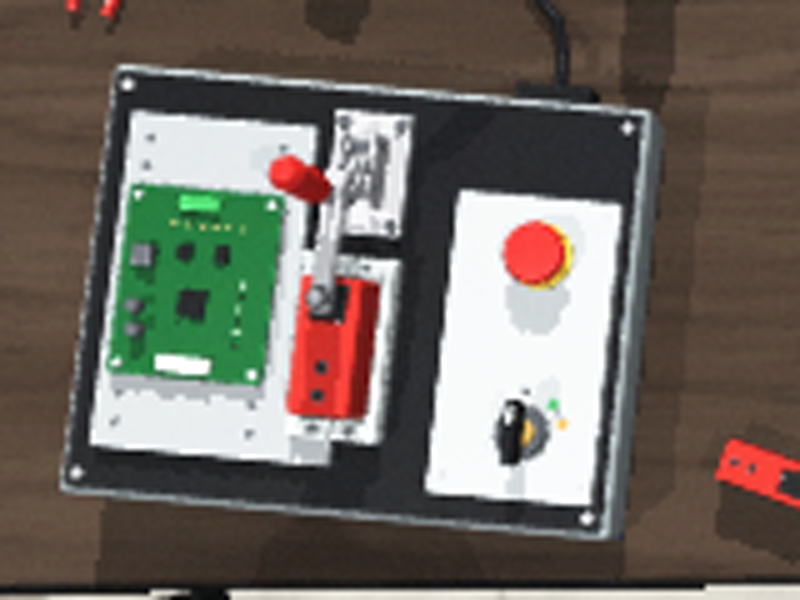

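The crop shows the deck screws at crop pixels (127,84), (627,128), (77,472) and (587,519). The block top is around (332,348), the key head at (513,433) with its white line at the far end, and the red handle runs from (330,185) to (285,172).

```bash
cat >> h.py <<'E'
def px(c,r): return 165+r/5-0.4,145+c/5-0.4
E
python3 - <<'E'
from h import *
im=get_image("top")
P=[at_z(im,*px(*a),75) for a in [(127,84),(627,128),(77,472),(587,519)]]
P=np.array(P)[:,:2];print(P.round(1),P.mean(0))
ex=(P[0]+P[1]-P[2]-P[3]); ey=(P[0]+P[2]-P[1]-P[3]);print(np.arctan2(ex[1],ex[0]),np.arctan2(-ey[0],ey[1]),np.hypot(*ex)/2,np.hypot(*ey)/2)
print('key',at_z(im,*px(513,430),117),'key front',at_z(im,*px(511,462),117),'back',at_z(im,*px(515,403),117))
b=[at_z(im,*px(*a),127) for a in[(303,262),(378,278),(288,412),(362,418)]];print('block',np.round(b,1),np.mean(b,0))
print('handle top',at_z(im,*px(285,170),210),'low',at_z(im,*px(325,185),146))
# tray
hsv=cv2.cvtColor(im["color"],cv2.COLOR_RGB2HSV)
c=im["color"][215:285,315:410,::-1]
cv2.imwrite("pics/tray.png",cv2.resize(c,None,fx=6,fy=6,interpolation=cv2.INTER_CUBIC))
E
```

```text
[[660.8 309.5]
 [631.1   6.8]
 [428.5 331.4]
 [398.5  29. ]] [529.71425472 169.16051394]
-0.09443771643450755 -0.09824260979906956 233.53730859371322 304.00438039450034
key [451.36769917  64.8796897  117.        ] key front [433.23985538  65.79605727 117.        ] back [466.7100273  63.925028  117.       ]
block [[547.9 184.3 127. ]
 [538.4 141.1 127. ]
 [462.7 190.8 127. ]
 [458.9 148.7 127. ]] [501.98180401 166.20712609 127.        ]
handle top [590.67617738 169.35976191 210.        ] low [589.92435563 166.99569457 146.        ]
```

View pics/tray.png

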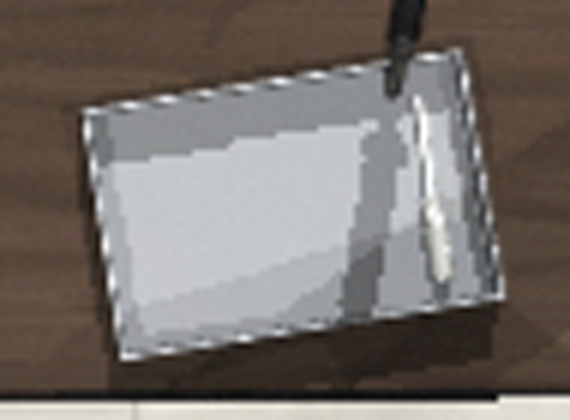

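The tray's rim corners are at crop pixels (82,112), (458,50), (503,298) and (122,358). The hex driver is at the right (435,200), and a black handle tip overhangs the back right at (400,70). I'll place the block in the left half. First I move above the tester with the jaws along the tester's y.

Emit:
move_arm --pt "0 10 40 0 0 0.1 87" --pt "10 40 80 0 0 0.2 60" --pt "20 75 110 0 0 0.3 40" --pt "33 110 120 0 0 0.4 10" --pt "47 146 120 0 0 0.52 0"

```text
t: 1.72
ee_pos: [316.0, -424.1, 345.7]
orientation: [2.998, -0.927, 0.008]
ft_force: [0.7, 0.4, 0.5]
width: 63.8
```

Emit:
move_arm --pt "9 29 0 0 0 0.1 0" --pt "18 58 0 0 0 0.2 0" --pt "28 87 0 0 0 0.31 0" --pt "37 116 0 0 0 0.41 0" --pt "47 146 0 0 0 0.52 0"

```text
t: 2.13
ee_pos: [362.3, -276.3, 342.3]
orientation: [3.139, -0.123, 0.001]
ft_force: [1.3, -0.5, -0.5]
width: 30.5
```

Emit:
move_arm --pt "9 29 0 0 0 0.1 0" --pt "18 58 0 0 0 0.2 0" --pt "28 87 0 0 0 0.31 0" --pt "37 116 0 0 0 0.41 0" --pt "47 146 0 0 0 0.52 0"

```text
t: 2.55
ee_pos: [409.3, -130.3, 342.4]
orientation: [3.065, 0.688, 0.001]
ft_force: [0.4, -0.6, -0.2]
width: 0.6
```

Emit:
move_arm --pt "9 29 0 0 0 0.1 0" --pt "18 58 0 0 0 0.2 0" --pt "28 87 0 0 0 0.31 0" --pt "37 116 0 0 0 0.41 0" --pt "47 146 0 0 0 0.52 0"

```text
t: 2.97
ee_pos: [456.3, 15.8, 342.4]
orientation: [2.785, 1.453, 0.001]
ft_force: [-0.1, -1.3, 0.4]
width: 0.5
```

Emit:
move_arm --pt "9 29 0 0 0 0.1 0" --pt "18 58 0 0 0 0.2 0" --pt "28 87 0 0 0 0.31 0" --pt "37 116 0 0 0 0.41 0" --pt "47 146 0 0 0 0.52 0"

```text
t: 3.38
ee_pos: [503.3, 161.8, 342.3]
orientation: [2.318, 2.121, 0.0]
ft_force: [0.6, -0.2, 0.3]
width: 0.4
```

```bash
cat >> h.py <<'E'
def wray(im,row,col):
    K=im["mtx"];T=im["camera_from_world"];R=T[:3,:3]
    u=np.array([(col-K[0,2])/K[0,0],(row-K[1,2])/K[1,1]]);r=np.hypot(*u)
    s=np.sin(r)/r if r>1e-9 else 1
    return -R.T@T[:3,3],R.T@np.array([u[0]*s,-u[1]*s,-np.cos(r)])
def wz(im,row,col,z):
    c,d=wray(im,row,col);return c+d*(z-c[2])/d[2]
Zs=dict(lock_seat=85,lock_block=85,clamp_pivot=103,key_bow=117,tray=0)
ex=np.array([.9954,-.0958,0]);ey=np.array([.0958,.9954,0]);o0=np.array([529.7,169.2,0])
def tf(p): p=np.asarray(p)-o0; return np.round([p@ex,p@ey,p[2]],1)
def tri(rs):
    A=np.zeros((3,3));b=np.zeros(3)
    for c,d in rs:
        d=d/np.linalg.norm(d);M=np.eye(3)-np.outer(d,d);A+=M;b+=M@c
    return np.linalg.solve(A,b)
E
python3 - <<'E'
from h import *
im=get_image("top")
T=np.array([at_z(im,215+r/6-.4,315+c/6-.4,26) for c,r in[(82,112),(458,50),(503,298),(122,358)]])
print(T.round(),T.mean(0)); e=T[0]+T[1]-T[2]-T[3];print('tray yaw',np.arctan2(e[1],e[0]))
h=[(im,"top")]
w=get_image("wrist");save(w,"w1");s=get_image("scene")
print(get_obs()["ee_pos"],get_obs()["qpos"],wray(w,200,320))
for k in list(Zs)+["handle_grip"]:
    for m in mark_of(w,k)[:3]: print(k,round(m["p"],2),np.round(m["location"]),*( (wz(w,*m["location"],Zs[k]).round(1),tf(wz(w,*m["location"],Zs[k]))) if k in Zs else()))
hw=mark_of(w,"handle_grip");hs=mark_of(s,"handle_grip")
for a in hw[:2]:
    for b in hs[:2]:
        p=tri([wray(w,*a["location"]),ray(s,*b["location"])]);print(p,tf(p),a["p"],b["p"],b["location"])
E
```

```text
[[ 502. -168.   26.]
 [ 532. -363.   26.]
 [ 405. -382.   26.]
 [ 376. -187.   26.]] [ 453.75625198 -274.93319546   26.        ]
tray yaw 0.1526885635711222
[503.35399963 161.78582821 341.80008014] [ 2.88509473e-01  1.57378144e-01  1.71287460e+00 -5.75834948e-05
  1.27176107e+00 -1.19078860e+00] (array([424.67600612, 170.8461367 , 503.43107088]), array([ 0.28706176, -0.02687782, -0.95753492]))
lock_block 0.93 [126. 180.] [423.  -32.4  85. ] [ -86.9 -210.9   85. ]
lock_block 0.92 [164. 328.] [499.1 173.6  85. ] [-30.9   1.4  85. ]
clamp_pivot 0.8 [230. 322.] [589.1 158.9 103. ] [ 60.1  -4.6 103. ]
key_bow 0.53 [137. 241.] [448.8  67.2 117. ] [ -70.8 -109.3  117. ]
tray 0.57 [160.  95.] [ 455.3 -284.3    0. ] [ -30.6 -458.5    0. ]
```

View pics/w1.png

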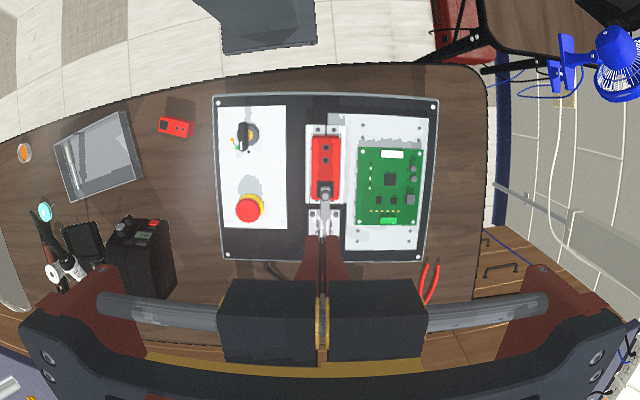

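The wrist picture shows the block at (325,168), the clamp foot at (325,192) and the key at (245,137), all on the deck. The handle is hidden by the fingers. The wrist fixes agree with the top view to within about 3 mm, so next I triangulate the handle from the fixed cameras.

Run:
```python
from h import *
s=get_image("scene");t=get_image("top")
ms=mark_of(s,"handle_grip");mt=mark_of(t,"handle_grip")
for a in ms[:2]:
    for b in mt[:2]:
        p=tri([ray(s,*a["location"]),ray(t,*b["location"])]);print(p.round(),tf(p),a["location"],a["p"],b["location"],b["p"])
def red(im,x0,y0,x1,y1):
    h=cv2.cvtColor(im["color"],cv2.COLOR_RGB2HSV)[y0:y1,x0:x1]
    return ((h[...,0]<8)|(h[...,0]>172))&(h[...,1]>150)&(h[...,2]>110)
m=red(s,280,125,305,160);r,c=np.nonzero(m);print('scene red rows',[(i+125,c[r==i].min()+280,c[r==i].max()+280) for i in np.unique(r)])
for x in(0,60):
  for z in (140,180,220):
    P=o0+ex*x+[0,0,z];print(x,z,np.round(proj(s,P)),np.round(proj(t,P)))
c=np.hstack([cv2.resize(s["color"][110:220,240:350,::-1],(400,400),interpolation=2)])
cv2.imwrite("pics/s2.png",c)
```

```text
[584. 155. 209.] [ 54.9  -8.8 208.9] [139.8, 291.6] 0.62 [201.5, 206.9] 0.62
scene red rows [(np.int64(133), np.int64(291), np.int64(292)), (np.int64(134), np.int64(290), np.int64(292)), (np.int64(135), np.int64(290), np.int64(293)), (np.int64(136), np.int64(290), np.int64(293)), (np.int64(137), np.int64(290), np.int64(292)), (np.int64(138), np.int64(291), np.int64(292)), (np.int64(139), np.int64(291), np.int64(292)), (np.int64(140), np.int64(291), np.int64(292)), (np.int64(141), np.int64(290), np.int64(292)), (np.int64(142), np.int64(290), np.int64(292)), (np.int64(143), np.int64(290), np.int64(292)), (np.int64(144), np.int64(290), np.int64(292)), (np.int64(145), np.int64(290), np.int64(292)), (np.int64(146), np.int64(290), np.int64(292)), (np.int64(147), np.int64(290), np.int64(292)), (np.int64(148), np.int64(291), np.int64(291))]
0 140 [276. 158.] [209. 223.]
0 180 [276. 148.] [205. 222.]
0 220 [276. 137.] [200. 221.]
60 140 [293. 157.] [211. 202.]
60 180 [292. 146.] [207. 200.]
60 220 [292. 136.] [203. 199.]
```

View pics/s2.png

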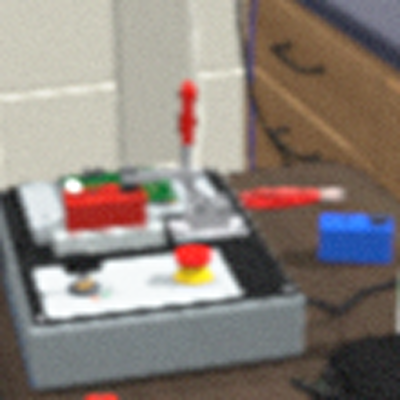

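The scene crop shows the handle upright, with red from about (188,85) to (188,145). Projected onto the tester that is x'≈57, y'≈0, with its middle at z≈202 and its top at about 233. I'll push with closed fingers at z≈212 from the front.

Emit:
move_arm --pt "10 2 -30 0 0 0 0" --pt "20 4 -65 0 0 0 0" --pt "30 6 -100 0 0 0 0" --pt "37 6 -130 0 0 0 0" --pt "37 6 -130 0 0 0 0"

```text
t: 4.55
ee_pos: [537.7, 165.3, 206.4]
orientation: [-2.32, -2.112, 0.013]
ft_force: [-0.3, -0.4, 0.3]
width: 0.6
```

Emit:
move_arm --pt "8 -1 0 0 0 0 0" --pt "16 -2 0 0 0 0 0" --pt "24 -2 0 0 0 0 0" --pt "31 -3 0 0 0 0 0" --pt "38 -4 0 0 0 0 0"

```text
t: 4.97
ee_pos: [579.9, 162.4, 214.0]
orientation: [2.322, 2.114, 0.004]
ft_force: [0.1, 0.0, 1.4]
width: 0.4
```

Emit:
move_arm --pt "6 -1 0 0 0 0 0" --pt "12 -1 0 0 0 0 0" --pt "18 -2 0 0 0 0 0" --pt "24 -2 0 0 0 0 0" --pt "30 -3 0 0 0 0 0"

```text
t: 5.38
ee_pos: [608.7, 159.3, 212.1]
orientation: [-2.323, -2.115, 0.0]
ft_force: [0.1, 0.5, -0.7]
width: 0.4
```

Run:
```python
from h import *
s=get_image("scene");o=get_obs();print(o["ee_pos"],o["ft_force"])
cv2.imwrite("pics/s3.png",cv2.resize(s["color"][110:220,240:350,::-1],(400,400),interpolation=2))
```

```text
[609.7839873  159.13916936 212.13869704] [ 1.04795308  0.2888987  -0.04496908]
```

View pics/s3.png

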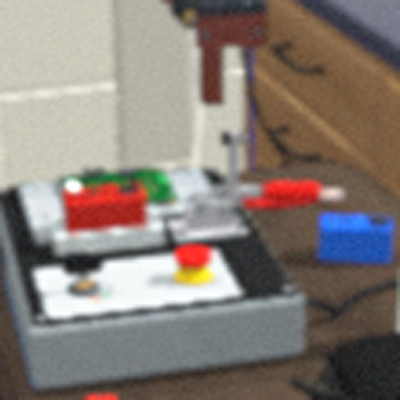

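The clamp is fully open: the handle lies back at (290,190) and the arm is upright at (233,155), with the fingers clear above it. I leave upward and go over the block.

Emit:
move_arm --pt "0 0 35 0 0 0 0" --pt "-5 1 70 0 0 0 20" --pt "-40 4 80 0 0 0 50" --pt "-75 8 80 0 0 0 50" --pt "-107 11 80 0 0 0 50"

```text
t: 5.85
ee_pos: [500.3, 170.4, 293.0]
orientation: [2.323, 2.114, 0.002]
ft_force: [-0.8, -0.7, -1.3]
width: 23.4
```

Emit:
move_arm --pt "0 0 -20 0 0 0 50" --pt "0 0 -50 0 0 0 50" --pt "0 0 -75 0 0 0 50" --pt "0 0 -80 0 0 0 50" --pt "0 0 -80 0 0 0 50"

```text
t: 6.27
ee_pos: [500.1, 170.0, 210.7]
orientation: [-2.322, -2.114, 0.005]
ft_force: [-0.3, 0.6, -0.1]
width: 49.9
```

Run:
```python
from h import *
w=get_image("wrist");save(w,"w2");o=get_obs();print(o["ee_pos"],o["orientation"],o["width"])
from scipy.spatial.transform import Rotation as R
X=R.from_rotvec(o["orientation"]).as_matrix()[:,0];print('jaw yaw',np.arctan2(X[1],X[0]))
for k in ("lock_block","lock_seat","key_bow"):
    for m in mark_of(w,k)[:3]: q=wz(w,*m["location"],Zs[k]);print(k,round(m["p"],2),np.round(m["location"]),q.round(1),tf(q))
h=cv2.cvtColor(w["color"],cv2.COLOR_RGB2HSV)
m=(((h[...,0]<6)|(h[...,0]>174))&(h[...,1]>170)&(h[...,2]>120)).astype(np.uint8)
n,l,st,ce=cv2.connectedComponentsWithStats(m)
for i in range(1,n):
    if st[i,4]>300: print(st[i],ce[i].round(),wz(w,ce[i][1],ce[i][0],127).round(1))
```

```text
[501.18231727 170.27087544 212.10146523] [-2.32276409e+00 -2.11448561e+00  1.82024818e-03] 49.83299666215839
jaw yaw 1.4769881875712738
lock_block 0.98 [142. 136.] [423.1 -20.   85. ] [ -88.  -198.5   85. ]
lock_block 0.75 [192. 324.] [497.8 170.6  85. ] [-31.9  -1.7  85. ]
key_bow 0.56 [156. 199.] [445.5  65.7 117. ] [ -73.9 -111.   117. ]
[111 128  36  28 552] [130. 142.] [421.6   1.  127. ]
[ 303  160   43   89 2822] [323. 198.] [491.4 170.7 127. ]
[203 247  33  26 588] [219. 260.] [541.8  68.6 127. ]
```

View pics/w2.png

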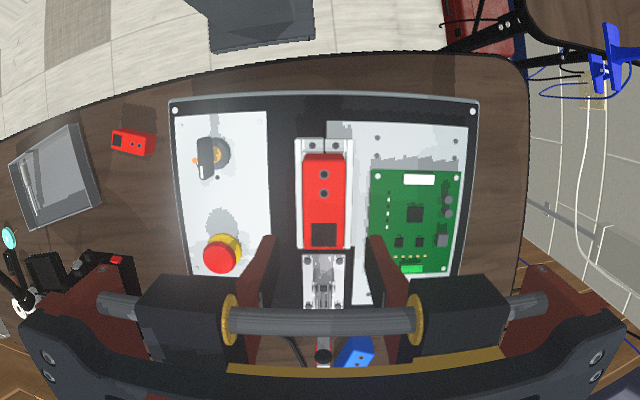

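The wrist picture shows the block at (323,200) centred between the fingers, with the clamp clear and the key at (207,157). The block fix is y≈170.6 and x≈498–502, so I descend, grip and lift straight up.

Emit:
move_arm --pt "-1 0 -25 0 0 0 50" --pt "-1 0 -55 0 0 0 50" --pt "-1 0 -85 0 0 0 50" --pt "-1 0 -100 0 0 0 50" --pt "-1 0 -106 0 0 0 50"

```text
t: 6.88
ee_pos: [499.7, 170.0, 104.8]
orientation: [-2.323, -2.114, 0.003]
ft_force: [-0.9, 0.5, 0.2]
width: 49.9
```

Emit:
move_arm --pt "0 0 0 0 0 0 50" --pt "0 0 0 0 0 0 25" --pt "0 0 0 0 0 0 25" --pt "0 0 0 0 0 0 25" --pt "0 0 0 0 0 0 25"

```text
t: 7.3
ee_pos: [501.4, 170.7, 107.7]
orientation: [2.322, 2.114, 0.005]
ft_force: [-0.2, -0.3, 6.7]
width: 35.6
```

Emit:
move_arm --pt "0 0 0 0 0 0 25" --pt "0 0 3 0 0 0 25" --pt "0 0 8 0 0 0 25" --pt "0 0 15 0 0 0 25" --pt "0 0 25 0 0 0 25"

```text
t: 7.72
ee_pos: [499.6, 170.1, 131.3]
orientation: [-2.323, -2.114, 0.002]
ft_force: [-0.0, 0.2, -2.6]
width: 35.9
```

The block is held (35.9 mm opening). I carry it to the left half of the tray.

Emit:
move_arm --pt "0 0 20 0 0 0 25" --pt "0 0 45 0 0 0 25" --pt "-2 -10 62 0 0 0 25" --pt "-4 -30 70 0 0 0.02 25" --pt "-7 -56 70 0 0 0.05 25"

```text
t: 8.13
ee_pos: [494.8, 115.0, 204.3]
orientation: [2.264, 2.174, 0.007]
ft_force: [0.4, 0.3, -2.4]
width: 36.2
```

Emit:
move_arm --pt "-4 -28 0 0 0 0.02 25" --pt "-8 -58 0 0 0 0.04 25" --pt "-12 -88 0 0 0 0.06 25" --pt "-16 -119 0 0 0 0.08 25" --pt "-20 -150 0 0 0 0.1 25"

```text
t: 8.55
ee_pos: [472.8, -37.0, 202.0]
orientation: [2.156, 2.284, 0.001]
ft_force: [1.2, 0.5, -1.0]
width: 35.6
```

Emit:
move_arm --pt "-4 -30 0 0 0 0.02 25" --pt "-8 -60 0 0 0 0.04 25" --pt "-12 -90 0 0 0 0.06 25" --pt "-16 -118 0 0 0 0.08 25" --pt "-20 -140 0 0 0 0.1 25"

```text
t: 8.97
ee_pos: [452.9, -177.7, 202.1]
orientation: [2.04, 2.387, 0.0]
ft_force: [0.3, 0.4, -1.6]
width: 35.8
```

Emit:
move_arm --pt "-2 -25 -10 0 0 0 25" --pt "-5 -45 -30 0 0 0 25" --pt "-5 -60 -60 0 0 0 25" --pt "-5 -60 -85 0 0 0 25" --pt "-5 -60 -90 0 0 0 25"

```text
t: 9.38
ee_pos: [446.0, -235.5, 108.5]
orientation: [-2.04, -2.382, 0.002]
ft_force: [-1.0, 0.9, -2.3]
width: 35.6
```

Run:
```python
from h import *
w=get_image("wrist");t=get_image("top");o=get_obs();print(o["ee_pos"],o["width"],o["ft_force"])
cv2.imwrite("pics/p1.png",np.vstack([w["color"][60:340,:,::-1],cv2.resize(t["color"][205:285,300:460,::-1],(640,320),interpolation=2)]))
```

```text
[ 447.29476478 -235.20230084  110.66957732] 36.02801890669827 [-0.43147323  0.57578385 -2.85422351]
```

View pics/p1.png

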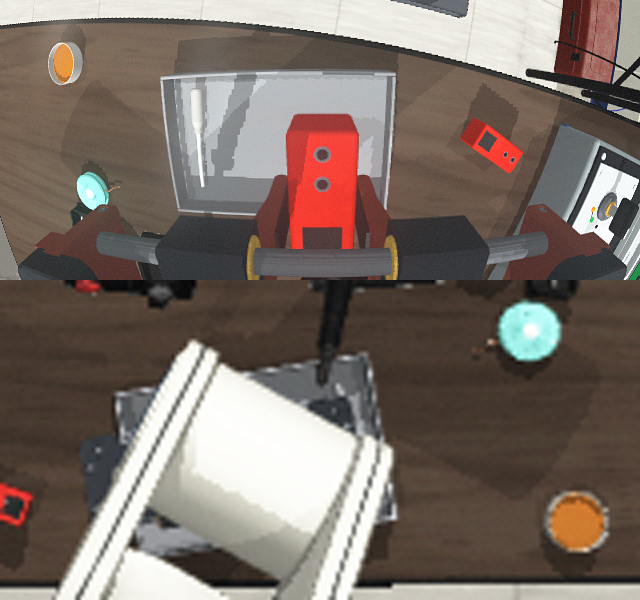

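The wrist view (upper part) shows the block held level over the tray's left part. The driver is well clear at (197,125) and the walls are clear of the block. I lower it gently.

Emit:
move_arm --pt "0 0 -20 0 0 0 25" --pt "0 0 -45 0 0 0 25" --pt "0 0 -65 0 0 0 25" --pt "0 0 -77 0 0 0 25" --pt "0 0 -81 0 0 0 25"

```text
t: 9.9
ee_pos: [448.4, -235.3, 30.0]
orientation: [-2.04, -2.388, 0.0]
ft_force: [-0.1, 0.9, -2.5]
width: 36.0
```

Emit:
move_arm --pt "0 0 -1 0 0 0 25" --pt "0 0 -2 0 0 0 25" --pt "0 0 -3 0 0 0 25" --pt "0 0 -4 0 0 0 25" --pt "0 0 -5 0 0 0 25"

```text
t: 10.32
ee_pos: [448.7, -236.0, 25.8]
orientation: [2.04, 2.387, 0.0]
ft_force: [0.1, 0.2, -2.4]
width: 35.8
```

Still hanging (Fz −2.4), so I continue down slowly.

Emit:
move_arm --pt "0 0 -0.5 0 0 0 25" --pt "0 0 -1 0 0 0 25" --pt "0 0 -1.5 0 0 0 25" --pt "0 0 -2 0 0 0 25" --pt "0 0 -2 0 0 0 25"

```text
t: 10.73
ee_pos: [448.7, -236.0, 25.6]
orientation: [2.041, 2.387, 0.001]
ft_force: [-5.7, 3.2, 28.5]
width: 35.5
```

Contact. I ease off slightly, open and rise.

Emit:
move_arm --pt "0 0 1 0 0 0 25" --pt "0 0 1.2 0 0 0 25" --pt "0 0 1.2 0 0 0 56" --pt "0 0 1.2 0 0 0 56" --pt "0 0 1.2 0 0 0 56"

```text
t: 11.15
ee_pos: [448.4, -235.8, 24.4]
orientation: [2.041, 2.388, 0.0]
ft_force: [0.5, -0.1, 0.5]
width: 52.2
```

Emit:
move_arm --pt "0 0 0 0 0 0 56" --pt "0 0 0 0 0 0 56" --pt "0 0 10 0 0 0 56" --pt "0 0 30 0 0 0 56" --pt "0 0 60 0 0 0 56"

```text
t: 11.57
ee_pos: [446.7, -234.8, 83.6]
orientation: [-2.038, -2.384, 0.001]
ft_force: [0.6, -0.7, 0.4]
width: 56.2
```

Emit:
move_arm --pt "0 0 35 0 0 0 50" --pt "0 5 75 0 0 0 50" --pt "0 25 105 0 0 -0.03 50" --pt "0 55 115 0 0 -0.06 50" --pt "0 85 115 0 0 -0.1 50"

```text
t: 11.98
ee_pos: [450.0, -150.9, 203.3]
orientation: [2.157, 2.275, 0.004]
ft_force: [-0.0, 1.1, -1.1]
width: 50.0
```

Run:
```python
from h import *
w=get_image("wrist");t=get_image("top");o=get_obs();print(o["ee_pos"],o["width"],o["ft_force"])
cv2.imwrite("pics/p2.png",np.vstack([w["color"][60:340,:,::-1],cv2.resize(t["color"][205:285,300:460,::-1],(640,320),interpolation=2)]))
```

```text
[ 447.87518556 -147.97856696  200.7792782 ] 50.122806632644505 [-0.46211238 -0.14284415 -1.01521604]
```

View pics/p2.png

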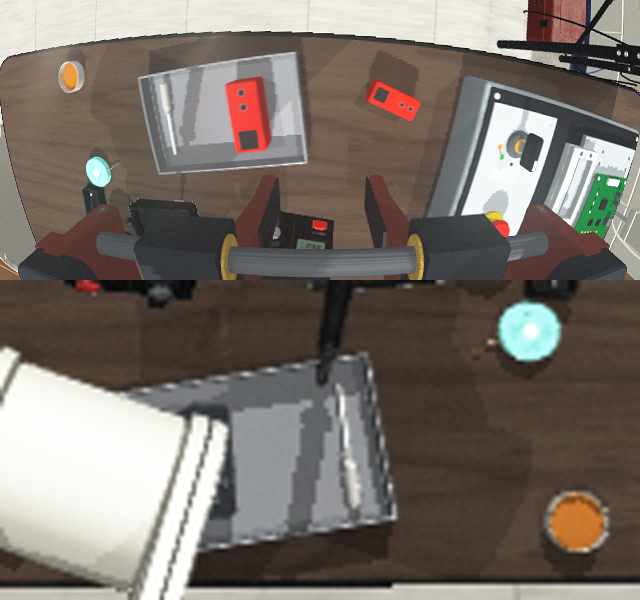

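The block stands upright in the tray at (248,115), and the tin, reel and driver look unmoved. On to the key.

Emit:
move_arm --pt "0 25 0 0 0 -0.02 50" --pt "0 50 0 0 0 -0.03 50" --pt "0 75 0 0 0 -0.05 50" --pt "0 100 0 0 0 -0.07 50" --pt "0 130 0 0 0 -0.09 50"

```text
t: 12.5
ee_pos: [448.1, -20.5, 199.6]
orientation: [2.26, 2.182, -0.0]
ft_force: [1.0, 0.8, 0.1]
width: 49.9
```

Emit:
move_arm --pt "0 25 0 0 0 -0.02 50" --pt "0 55 0 0 0 -0.04 50" --pt "1 76 0 0 0 -0.06 50" --pt "1 86 0 0 0 -0.06 50" --pt "1 86 0 0 0 -0.06 50"

```text
t: 12.92
ee_pos: [449.3, 66.3, 199.5]
orientation: [2.32, 2.119, 0.0]
ft_force: [-0.7, -0.2, 0.1]
width: 50.2
```

Run:
```python
from h import *
from scipy.spatial.transform import Rotation as R
w=get_image("wrist");save(w,"w3");o=get_obs();print(o["ee_pos"],o["width"],o["qpos"])
X=R.from_rotvec(o["orientation"]).as_matrix()[:,0];print('jaw yaw',np.arctan2(X[1],X[0]))
for m in mark_of(w,"key_bow")[:3]: q=wz(w,*m["location"],117);print(round(m["p"],2),np.round(m["location"]),q.round(1),tf(q))
cv2.imwrite("pics/w3c.png",cv2.resize(w["color"][120:320,200:440,::-1],None,fx=3,fy=3,interpolation=2))
```

```text
[449.20505654  65.3346529  199.3730053 ] 49.78281332498163 [ 1.18472193e-01  2.04423928e-01  2.01521370e+00 -4.75047828e-04
  9.22158173e-01 -1.36103049e+00]
jaw yaw 1.4797897273469636
0.61 [207. 321.] [448.   64.4 117. ] [ -71.3 -112.2  117. ]
```

View pics/w3c.png

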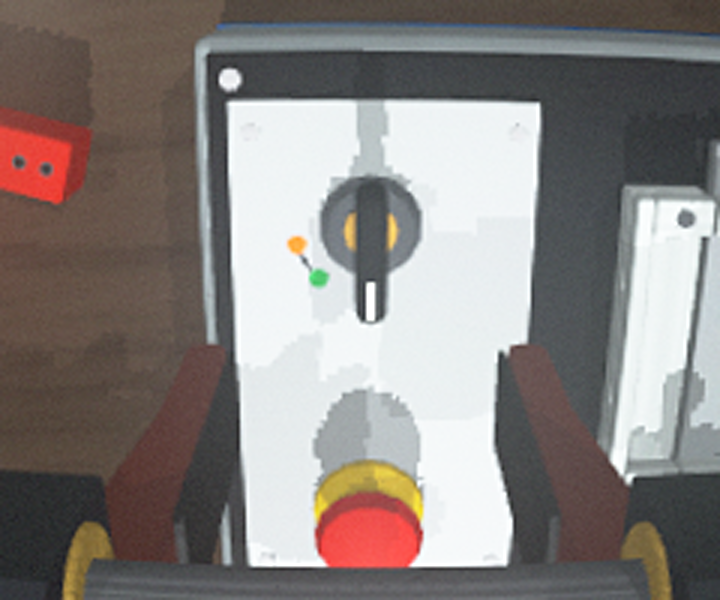

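The crop shows the key head from (370,180) to (370,320), aligned with the jaws and centred between the fingers. The white line is at the far end, and the green and orange dots are on the clockwise side. I descend and grip.

Emit:
move_arm --pt "0 0 -30 0 0 0 50" --pt "0 0 -60 0 0 0 50" --pt "0 0 -85 0 0 0 50" --pt "0 0 -98 0 0 0 40" --pt "0 0 -102 0 0 0 30"

```text
t: 13.43
ee_pos: [447.6, 63.7, 95.2]
orientation: [-2.323, -2.112, 0.006]
ft_force: [-0.2, -0.6, 0.3]
width: 40.3
```

Emit:
move_arm --pt "0 0 0 0 0 0 20" --pt "0 0 0 0 0 0 4" --pt "0 0 0 0 0 0 4" --pt "0 0 0 0 0 0 4" --pt "0 0 0 0 0 0 4"

```text
t: 13.85
ee_pos: [450.3, 67.0, 98.5]
orientation: [-2.325, -2.111, -0.007]
ft_force: [-0.9, 14.2, 0.3]
width: 8.5
```

Run:
```python
from h import *
o=get_obs();print(o["ee_pos"],o["width"],o["ft_force"],o["moment"])
```

```text
[450.33838835  67.01273014  98.45201851] 8.473972420476793 [-0.90363291 14.23437519  0.31103178] [ 2.63184571 -0.03912988 -0.06009203]
```

The grip is slightly off to −y (14 N sideways). I relieve it by shifting +y.

Emit:
move_arm --pt "0 0.5 0 0 0 0 4" --pt "0 1 0 0 0 0 4" --pt "0 1 0 0 0 0 4"

```text
t: 14.1
ee_pos: [450.3, 67.3, 98.4]
orientation: [2.323, 2.114, 0.005]
ft_force: [0.2, 5.8, 3.3]
width: 9.1
```

Emit:
move_arm --pt "0 0.7 0 0 0 -0.08 4" --pt "0 0.7 0 0 0 -0.17 4" --pt "0 0.7 0 0 0 -0.26 4" --pt "0 0.7 0 0 0 -0.35 4" --pt "0 0.7 0 0 0 -0.4 4"

```text
t: 14.52
ee_pos: [450.1, 66.9, 98.4]
orientation: [2.699, 1.605, 0.003]
ft_force: [-0.1, -2.5, 4.0]
width: 9.1
```

```bash
cat > st.py <<'E'
from h import *
from scipy.spatial.transform import Rotation as R
o=get_obs();X=R.from_rotvec(o["orientation"]).as_matrix()[:,0]
print(o["t"],o["ee_pos"],o["width"],o["ft_force"].round(1),o["moment"].round(3),'yaw',np.arctan2(X[1],X[0]),o["qpos"][5])
E
python3 st.py
```

```text
14.5167 [450.12031523  66.92361512  98.39700074] 9.078577631648947 [-0.1 -2.5  4. ] [-0.406 -0.158  0.063] yaw 1.073136649684226 -0.9507643144774617
```

Emit:
move_arm --pt "0 0 0 0 0 -0.1 4" --pt "0 0 0 0 0 -0.2 4" --pt "0 0 0 0 0 -0.3 4" --pt "0 0 0 0 0 -0.4 4" --pt "0 0 0 0 0 -0.5 4"

```text
t: 14.93
ee_pos: [449.6, 66.5, 98.4]
orientation: [3.012, 0.888, 0.002]
ft_force: [-1.2, -4.3, 4.9]
width: 8.9
```

Emit:
move_arm --pt "0 0 0 0 0 -0.1 4" --pt "0 0 0 0 0 -0.2 4" --pt "0 0 0 0 0 -0.3 4" --pt "0 0 0 0 0 -0.37 4" --pt "0 0 0 0 0 -0.39 4"

```text
t: 15.35
ee_pos: [449.2, 66.3, 98.3]
orientation: [3.127, 0.289, 0.0]
ft_force: [-2.7, -4.8, 6.7]
width: 8.6
```

```bash
python3 st.py
```

```text
15.35 [449.15590495  66.30652965  98.34179839] 8.572013344862345 [-2.7 -4.8  6.7] [-1.047  0.401  0.129] yaw 0.184461719022332 -0.061759835931724856
```

Emit:
move_arm --pt "0 0 0 0 0 -0.03 4" --pt "0 0 0 0 0 -0.04 4" --pt "0 0 0 0 0 -0.04 4"

```text
t: 15.6
ee_pos: [449.1, 66.4, 98.3]
orientation: [3.132, 0.233, 0.0]
ft_force: [-2.3, -5.5, 6.7]
width: 8.9
```

```bash
python3 st.py
```

```text
15.6 [449.12447502  66.36057117  98.3416068 ] 8.936353591172118 [-2.3 -5.5  6.7] [-0.861  0.408  0.415] yaw 0.14841646759268867 -0.025422536961640756
```

The moment jumped to 0.42 Nm, so it is at the stop. I hold a little longer, then open and rise.

Emit:
move_arm --pt "0 0 0 0 0 0 4" --pt "0 0 0 0 0 0 4" --pt "0 0 0 0 0 0 4" --pt "0 0 0 0 0 0 52" --pt "0 0 0 0 0 0 52"

```text
t: 16.02
ee_pos: [449.5, 67.0, 97.9]
orientation: [-3.133, -0.231, -0.002]
ft_force: [-0.3, 0.2, -0.1]
width: 18.7
```

Emit:
move_arm --pt "0 0 0 0 0 0 52" --pt "0 0 0 0 0 0 52" --pt "0 0 0 0 0 0 52" --pt "0 0 0 0 0 0 52" --pt "0 0 10 0 0 0 52"

```text
t: 16.43
ee_pos: [448.1, 66.9, 106.4]
orientation: [3.133, 0.231, -0.005]
ft_force: [-0.2, -0.7, -0.4]
width: 50.6
```

Emit:
move_arm --pt "0 0 20 0 0 0 52" --pt "0 0 45 0 0 0 52" --pt "0 0 70 0 0 0 52" --pt "0 0 95 0 0 0 52" --pt "0 0 110 0 0 0 52"

```text
t: 16.85
ee_pos: [450.1, 67.1, 220.4]
orientation: [-3.133, -0.231, -0.005]
ft_force: [-0.3, -0.6, -0.2]
width: 52.0
```

```bash
python3 st.py
python3 - <<'E'
from h import *
w=get_image("wrist");t=get_image("top")
cv2.imwrite("pics/f.png",np.vstack([w["color"][60:340,:,::-1],cv2.resize(t["color"][165:285,145:385,::-1],(640,320),interpolation=2)]))
E
```

```text
16.85 [450.06552797  67.12788987 220.42617199] 51.97655929471616 [-0.3 -0.6 -0.2] [-0.021 -0.067 -0.043] yaw 0.14703357179900567 -0.025149393214851035
```

View pics/f.png

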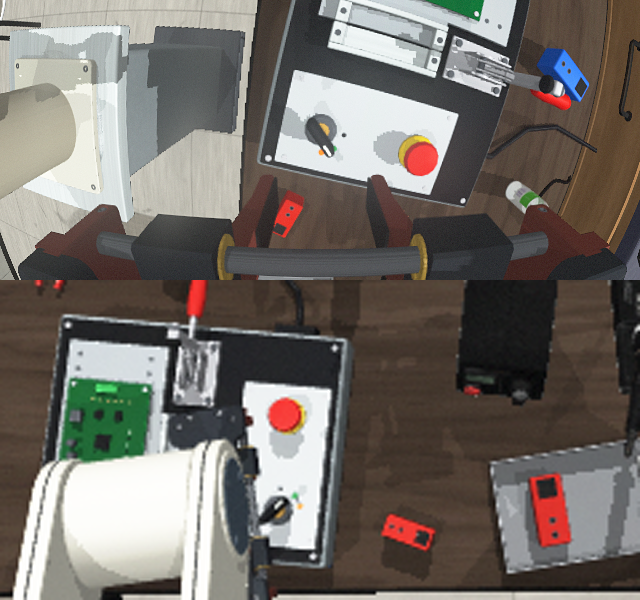

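The wrist view shows the key head from (310,120) to (332,155), about 45° clockwise from the tester's x, which is run. The clamp is open. The top view shows the block in the tray at (550,508), and the robot is touching nothing. I hand the job in.

```bash
python3 -c "
from workcell import *
print(close_job())"
```

```text
the job is handed in; nothing more can be done
None
```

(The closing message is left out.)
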